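Bring the relay bin round and pin the carousel

TASK

Turn the parts carousel the shorter way round until the red bin holding the blue relay stands at the blue lock block on the carousel's foot. Then take the orange-headed locking pin from its black holder and push it gently (no more than 30 N) through that bin's tab into the lock block's hole, which you must find by feel since the block's setting along its rail is not known, fully home, so that the carousel is locked there, and let go. Keep the relay in its bin and leave the other things on the bench where they are.

Things in the scene. Friction and masses are not known exactly. Their poses are not given: they have to be found in the camera images.
- stand: fixed foot of the parts carousel, a grey disc 220 mm across with one blue lock block on its -x side (its front). Origin on the table under the carousel's axis, z up. It stays put
- lock_mid (a point): middle of the lock block's setting range, at (-150, 0, 20) mm in the foot's frame. The blue block (70 mm along the foot's y, top at 20 mm height) is clamped within 14 mm either way of it along y; no reading tells where. Its hole (14 mm wide, 18 mm deep, at x = -150 mm, mid-block in y, beside a yellow square) is mostly hidden under a tab: find it by feel
- carousel (a joint): angle of the carousel about its upright axis, rad, counterclockwise from above positive; it turns endlessly, no stops. Friction of 0.15 N m holds it where it is left. It carries six red bins 60 degrees apart, each with an aluminium tab outside it. At angle 0 one tab hole points in the foot's -x direction, over lock_mid, so one does at every multiple of pi/3
- axis (a point): point on the carousel's axis at 32 mm height (top of its disc and tabs), fixed. Bins: 52 mm radially, 60 mm wide, 2 mm walls, floor at 34 mm, rim at 66 mm height, centres 91 mm from the axis. Tabs: 44 mm square, 8 mm thick, top at 32 mm height, each with a 14 mm through hole 150 mm from the axis, on the middle line of its bin
- crank (a point): where the carousel is turned: top centre of the yellow upright crank peg, a 16 mm round peg standing from 76 to 118 mm height, 50 mm from the axis, on the black 120 mm dial in the middle of the carousel; at joint angle 0 it points in the foot's -x direction. Bin rims are lower (66 mm)
- relay: the blue relay, a loose block 20 x 16 x 18 mm lying in one of the bins (it may slide about in that bin); origin at the centre of its underside
- pin: the locking pin, loose, upright. Origin at its lower tip, z up along it. 12 mm shank 26 mm long, its last 2 mm tapering to 9.6 mm; a 22 mm steel collar at 26 to 30 mm; a 16 mm round orange head at 30 to 64 mm; 70 g. Home, the collar rests on the tab, tip at 6 mm height, 14 mm down in the lock hole. It stands at most 30 N of pushing
- pin_tip (a point): centre of the pin's lower tip. If the tab hole is not within about 2 mm of the lock hole, the tip stops on the block's top at 20 mm height (on the tab's top at 32 mm if it misses the tab hole). Standing in the tab hole, the pin drags the carousel round with 1 to 2 N when moved sideways, and drops once it is over the lock hole
- pin_grip (a point): point on the pin's axis at the middle of its orange head, 50 mm above the tip
- holder: fixed black block, 56 x 56 mm, 34 mm tall, with a 15 mm hole, 30 mm deep, in which the pin stands with its collar on the top face. Origin at the centre of its underside
- flux_jar: bystander: jar, 48 mm across, 50 mm tall; origin under its centre
- spool: bystander: metal spool, 60 mm across, 45 mm tall; origin under its centre
- screwdriver: bystander: red screwdriver, 170 mm long, lying
- cup: bystander: white cup, 70 mm across, 80 mm tall; origin under its centre
Mind the look-alikes: they are no part of the job. Leave any purple look-alike of the pin alone.

How it is judged:
By the outcome, as a careful person would: the job done as asked, in the order asked, and still so for the second after the job is handed in, with the robot touching nothing.
It also fails if it takes over 72 s, if anything falls off the work surface, if the arm or the gripper's body presses on something with over 40 N, if the wrist force passes 120 N, or if a joint passes its speed limit or range.

ROBOT

A 6-joint arm with a two-finger parallel gripper is mounted at the origin on the work surface. World frame = base frame: x ahead of the robot, y to its left, z up, the work surface at z = 0. Lengths are in m, angles in rad, forces in N, time in s.
With the tool pointing down it reaches from about 0.225 to 0.875 m from the base axis. Payload 3.4 kg.
Tool frame: the origin (TCP) lies at the very end of the fingers, on their centre line; the grasp point (between the pads) lies behind it (manip.grasp_offset is the z of the grasp point in the tool frame, in m); z points along the fingers, y is the line along which they close (so a half turn about z gives the same grasp; the last joint's range is limited). The gripper opens to 85 mm and grips with 20 to 120 N. Pads are 22 mm wide; open, the fingers measure 114 mm over their backs; the gripper's body (76 mm by 85 mm) begins 54 mm behind the grasp point. The pads swing forward as they close: fully open they stand 13 mm farther back than shut.
Start: joints at [1.048, 0.276, 1.505, -0, 1.361, -0.121], TCP at [0.225, 0.529, 0.231] pointing down, gripper open.
Joint ranges: [-2.89, 2.89], [-0.75, 2.08], [0.22, 2.7], [-1.18, 4.32], [0.11, 2.71], [-2.7, 2.7]. Speed limits (rad/s): [2.57, 2.57, 3.14, 3.14, 3.14, 3.14].

INTERFACE

Orientations are given as a unit quaternion [w, x, y, z].
In Python, from rig import manip gives the robot as it stands.
- The arm moves only by the shell command python3 -m pendant 'ROWS' [FORCE]. ROWS is JSON, a list of rows, each an object of numbers: "dx", "dy", "dz": the shift along the tool's x, y, z in m; "rx", "ry", "rz": the turn, a rotation vector about the tool's x, y, z in degrees; "hand": the finger opening in m, from 0 to 0.0854. In form: [{"dx": .., "dy": .., "dz": .., "rx": .., "ry": .., "rz": .., "hand": ..}, ...]. A call has 1 to 12 rows; each row shifts and turns the commanded pose from where the row before left it, along the tool's axes as they then stand; what a row does not reach is not made up. A row lasts 1/12 s, in which the tool goes at most 41.7 mm and 7.16 degrees, less where a joint would pass 70% of its speed; a pose out of reach is approached as far as the arm can. A call is refused whole if a number of a shift passes 0.0417 or a number of a turn 7.16, either way. A call with a gripper value outside its range is refused whole. The fingers move at their own pace and stop on an object; FORCE is the grip in N (left out, the last holds). Time passes only in rows, so rows that do not move let the fingers close. It gives the time, the measured TCP pose, the force, the opening and the grip force at its end, in the units of the state.
- manip.get_state(): the state, without advancing time (a new reading comes with each control period).
- manip.get_image(name): name is "scene" or "top" or "wrist"; returns a dict with "frame" (400x640x3 uint8, red, green, blue), "fx", "fy", "cx", "cy" (pixels), "position" and "attitude" of the camera in the world; the wrist camera has in their place "mount" (4x4, takes a point from camera to tool coordinates, whose origin is the TCP and whose axes are the flange's). Camera axes: x right, y up, looking along -z (the intrinsics and any distortion apply to the point x, -y, -z); pixel columns grow to the right and rows downward; lengths in m; the calibration is good to about 2 mm. A picture is of the moment at which its call begins: read the wrist's pose just before it. There is no depth.
- manip.sign_off(): hands the job in; it is judged then, once.
The state is a dict: "clock": time; "qpos": joint angles; "qd": joint speeds; "effort": joint torques, N m; "position": TCP position; "ee_rot": TCP orientation; "contact_force": force on the tool from outside, world axes, zero at the start; "moment": the same for the moment, N m; "width": finger opening in m; "gripper_force": force on a finger pad.
Only numpy, scipy, OpenCV 4.12 (cv2) and the standard library are available. Lean on these libraries where they do the work, as an engineer would, in place of code of your own. Each camera call takes 0.05 s, during which the arm holds its last target. There are 200 camera calls.

## Working session

There is one attempt and no reset: what is moved stays moved. The work goes in short steps, Python scripts to look and compute and a shell command to move; the robot and the scene stay as the last step left them, time stands still between calls to the robot, and variables do not carry over. Pictures are saved under pics/ and viewed, at most 10 in all, crops included, and the job is handed in when it is done.

```bash
mkdir -p pics; ls
cat > h.py <<'E'
import numpy as np,cv2
from rig import manip
from scipy.spatial.transform import Rotation as R
def q(w): return R.from_quat([w[1],w[2],w[3],w[0]])
def save(n,f): 
    im=manip.get_image(n); cv2.imwrite(f,im["frame"][:,:,::-1]); return im
E
python3 - <<'E'
from h import *
s=manip.get_state(); print({k:np.round(v,4) for k,v in s.items()}, manip.grasp_offset)
import pickle
d={n:save(n,f'pics/{n}0.png') for n in("top","scene")}
pickle.dump(d,open('im0.pkl','wb'))
for n in d: print(n,{k:v for k,v in d[n].items() if k!="frame"})
E
```

```text
pics
{'clock': np.float64(0.0), 'qpos': array([ 1.048 ,  0.2766,  1.5062, -0.    ,  1.3607, -0.121 ]), 'qd': array([-0.    , -0.0003,  0.0015, -0.0002, -0.0008,  0.0003]), 'effort': array([-1.40000e-03, -4.16770e+01, -2.45809e+01, -4.00000e-04,
        1.12000e-02, -0.00000e+00]), 'position': array([0.2246, 0.5287, 0.2304]), 'ee_rot': array([-3.000e-04,  1.995e-01,  9.799e-01, -9.000e-04]), 'contact_force': array([ 0.0635, -0.0175,  0.8502]), 'moment': array([-0.0232, -0.0381,  0.07  ]), 'gripper_force': np.float64(0.0), 'width': np.float64(0.0852)} -0.0187
top {'fx': 438.2278272419874, 'fy': 438.2278272419874, 'cx': 317.75804215613255, 'cy': 192.58555141484152, 'position': array([0.27045429, 0.0265998 , 1.05656343]), 'attitude': array([-0.65680608, -0.08383625,  0.09855854,  0.74287513])}
scene {'fx': 422.02458750282375, 'fy': 422.02458750282375, 'cx': 314.6301242590882, 'cy': 202.57458227914526, 'position': array([ 1.26213303, -0.20660448,  0.63724593]), 'attitude': array([0.70585336, 0.36925238, 0.28251353, 0.53442476])}
```

View pics/top0.png

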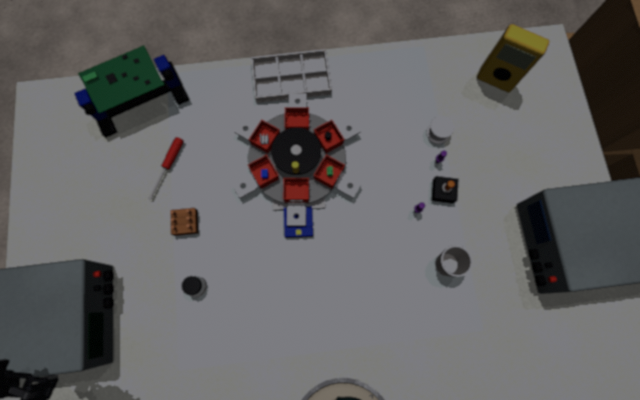

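View pics/scene0.png

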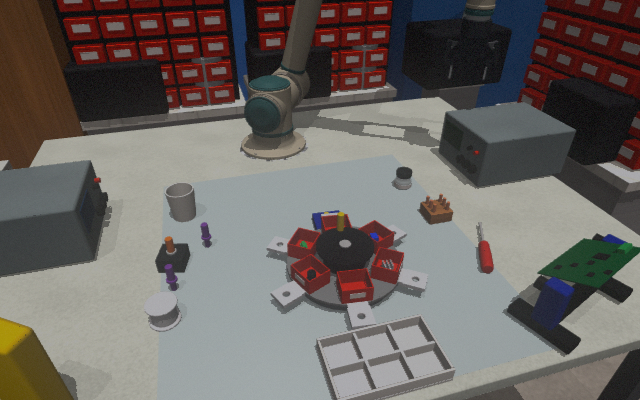

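The top view shows the carousel at about (297,152), with the lock block at (298,220) and the crank peg at (295,166). Something blue lies in the bin at (264,175). The pin candidates are the orange head in the black holder (449,185) and the purple ones at (440,157) and (420,208). I choose the orange one because it has the described colour and stands in the holder. I'll confirm both in one enlarged crop.

```bash
cat >> h.py <<'E'
def ray(im,u,v,z):
    p=np.array(im["position"]); d=q(im["attitude"]).apply([(u-im["cx"])/im["fx"],-(v-im["cy"])/im["fy"],-1]); return p+d*(z-p[2])/d[2]
def proj(im,P):
    c=q(im["attitude"]).inv().apply(np.array(P)-im["position"]); return np.array([im["cx"]-im["fx"]*c[0]/c[2], im["cy"]+im["fy"]*c[1]/c[2]])
E
python3 - <<'E'
from h import *
import pickle
im=pickle.load(open('im0.pkl','rb'))["top"]; f=im["frame"][:,:,::-1]
a=cv2.resize(f[90:245,225:365],None,fx=3.8,fy=3.8,interpolation=cv2.INTER_CUBIC)
b=cv2.resize(f[140:220,405:465],None,fx=3.8,fy=3.8,interpolation=cv2.INTER_CUBIC)
c=np.zeros((a.shape[0],a.shape[1]+b.shape[1],3),np.uint8); c[:,:a.shape[1]]=a; c[:b.shape[0],a.shape[1]:]=b
c=np.clip(c.astype(float)*1.6,0,255).astype(np.uint8)
cv2.imwrite('pics/crop0.png',c);print(c.shape)
hsv=cv2.cvtColor(np.ascontiguousarray(f),cv2.COLOR_BGR2HSV)
def blob(lo,hi,box,n,z):
    m=cv2.inRange(hsv,np.array(lo),np.array(hi)); k=np.zeros_like(m); u0,v0,u1,v1=box; k[v0:v1,u0:u1]=m[v0:v1,u0:u1]
    N,l,st,ce=cv2.connectedComponentsWithStats(k)
    for i in range(1,N):
        if st[i,4]>8: print(n,st[i],ce[i].round(1),ray(im,*ce[i],z).round(4))
car=(225,90,365,250)
blob((20,120,80),(35,255,255),car,'yellow118',.118)
blob((105,120,50),(130,255,255),car,'blue20',.02)
blob((5,130,80),(19,255,255),(425,160,470,215),'orange',.064+.004)
blob((0,0,0),(179,255,45),(425,160,470,215),'holder34',.034)
blob((0,0,0),(179,255,50),(260,120,340,185),'dial76',.076)
blob((0,130,60),(8,255,255),car,'red',.066)
E
```

```text
(589, 760, 3)
yellow118 [292 162   7   6  35] [294.8 164.4] [0.5886 0.0347 0.118 ]
yellow118 [297 230   3   4  11] [298.1 231.6] [0.4355 0.0444 0.118 ]
blue20 [262 170   6   8  44] [264.4 173.5] [0.6075 0.1127 0.02  ]
blue20 [284 207  29  30 377] [300.3 225.8] [0.4663 0.0394 0.02  ]
orange [448 181   6   6  32] [450.5 183.5] [ 0.5142 -0.3229  0.068 ]
holder34 [432 177  26  27 488] [443.4 190.9] [ 0.5063 -0.3142  0.034 ]
holder34 [446 186   3   4  10] [447.  187.5] [ 0.5137 -0.3245  0.034 ]
dial76 [260 122  16   9  43] [266.8 125.9] [0.7082 0.0911 0.076 ]
dial76 [317 122  23  15  61] [327.8 127.2] [ 0.687  -0.0543  0.076 ]
dial76 [ 260  128   80   57 2194] [297.5 153.2] [0.6299 0.0256 0.076 ]
dial76 [325 132   6   9  45] [327.7 136. ] [ 0.6647 -0.0511  0.076 ]
dial76 [260 157   7   6  23] [262.8 159.5] [0.6242 0.1085 0.076 ]
dial76 [325 157  15   9  37] [332.4 161. ] [ 0.6006 -0.054   0.076 ]
dial76 [264 177  15   8  59] [272.7 181.5] [0.5674 0.0906 0.076 ]
red [287 108  14   1  14] [293.5 108. ] [0.7521 0.0222 0.066 ]
red [285 112  24  15 329] [296.5 119.6] [0.7204 0.0183 0.066 ]
red [320 123   8   4  10] [323.6 124.3] [ 0.7001 -0.046   0.066 ]
red [250 126  29  24 263] [264.9 136.7] [0.6852 0.0991 0.066 ]
red [315 126  29  23 316] [328.2 137.2] [ 0.6654 -0.0528  0.066 ]
red [250 155  28  31 330] [263.9 171.5] [0.5975 0.1096 0.066 ]
red [314 155  30  31 390] [328.2 171.7] [ 0.5786 -0.0415  0.066 ]
red [253 158   9   5  10] [256.9 160.2] [0.6277 0.1235 0.066 ]
red [284 178  25  22 458] [295.9 190. ] [0.5433 0.0393 0.066 ]
```

View pics/crop0.png

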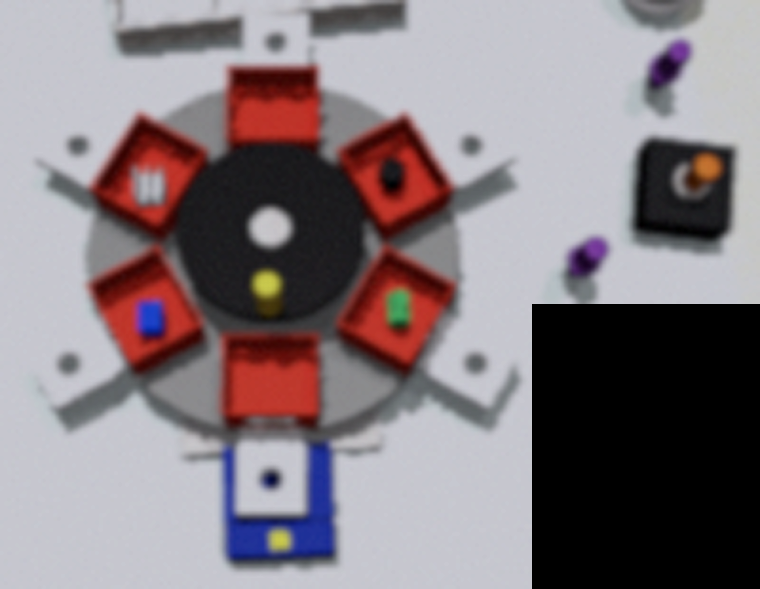

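The crop confirms it: the blue relay is in the lower-left bin (crop 150,318), and the orange pin stands in the black holder (crop 705,165). Left of the image is +y, so the shorter way is counterclockwise, about +60°. Next I'll fit the geometry from the tab holes.

Run:
```python
from h import *
import pickle
from scipy.optimize import least_squares
im=pickle.load(open('im0.pkl','rb'))["top"]
C=np.array([(78,146),(275,42),(471,146),(475,364),(270,478),(68,364)])/3.8+[225-.4,90-.4]
P=np.array([ray(im,*c,.032) for c in C]);
r=least_squares(lambda x:np.r_[[P[i,:2]-x[:2]-.15*np.array([np.cos(x[2]+a),np.sin(x[2]+a)]) for i,a in enumerate(np.radians([60,0,-60,-120,180,120]))]].ravel(),[.63,.03,0])
print(r.x[:2],np.degrees(r.x[2]),(r.fun.reshape(-1,2)*1e3).round(1)); ax=r.x[:2]
cr=ray(im,294.8+.0,164.4,.118)[:2]; d=cr-ax; print('crank',cr,np.linalg.norm(d),np.degrees(np.arctan2(d[1],d[0])))
def c(u,v,z): return ray(im,u/3.8+224.6,v/3.8+89.6,z)[:2]
yl=c(279,540,.02); print('yellow',yl,np.degrees(np.arctan2(*(yl-ax)[::-1])))
for p in [(228,557),(333,556),(330,445),(226,445)]: print(c(*p,.02))
print('hole',c(270,478,.032),'relay',c(150,318,.052))
print('orange',ray(im,450.5,183.5,.072)[:2],'collar',ray(im,446.6,187.2,.038)[:2])
```

```text
[0.63874233 0.02897036] -6.99670144083937 [[-0.3 -0. ]
 [ 0.3  0.3]
 [-0.1 -0.5]
 [-0.2 -0.1]
 [ 0.5  0.1]
 [-0.2  0.2]]
crank [0.58866514 0.03460825] 0.05039355791532178 173.57646242377191
yellow [0.45263876 0.04640022] 174.64947032651793
[0.44584079 0.07934533]
[0.43841019 0.01390929]
[0.50958357 0.00723972]
[0.51768402 0.07312469]
hole [0.49031227 0.04738365] relay [0.59770087 0.11076024]
orange [ 0.51319423 -0.32153201] collar [ 0.5135838  -0.32232196]
```

Everything agrees: the tab-hole fit residual is 0.5 mm or less, the crank radius comes out at 50.4 mm, and the pin head and collar estimates match. The axis is at (0.6387, 0.0290) and the tab points to 173.0°. The lock hole, placed from the yellow mark and the block edges, is at about 174.7°, so the turn is about +61.7°.

```bash
cat >> h.py <<'E'
def plan(xyz,yaw=None):
    s=manip.get_state(); r=q(s["ee_rot"]); d=r.inv().apply(np.array(xyz)-s["position"]); x=r.apply([1,0,0]); z=r.apply([0,0,1]); y0=np.degrees(np.arctan2(x[1],x[0]))
    print('t',round(float(s["clock"]),2),'pos',s["position"].round(4),'yaw',y0.round(2),'tilt',z[:2].round(4),'F',s["contact_force"].round(1),'w',round(float(s["width"]),4))
    print('shift mm',(d*1e3).round(1),'|',round(np.linalg.norm(d)*1e3,1), '' if yaw is None else 'rz %.1f'%-((yaw-y0+180)%360-180))
E
python3 -c "
from h import *
plan([.589,.035,.18],135)"
```

```text
t 0.1 pos [0.2246 0.5288 0.2305] yaw 156.98 tilt [-0.0008 -0.0014] F [ 0.3 -0.5  0.8] w 0.0854
shift mm [-528.4 -311.9   50.9] | 615.7 rz 22.0
```

```bash
python3 -m pendant '[{"dx":-0.029,"dy":-0.017},{"dx":-0.029,"dy":-0.017},{"dx":-0.029,"dy":-0.017},{"dx":-0.029,"dy":-0.017},{"dx":-0.029,"dy":-0.017},{"dx":-0.029,"dy":-0.017},{"dx":-0.029,"dy":-0.017},{"dx":-0.029,"dy":-0.017},{"dx":-0.029,"dy":-0.017},{"dx":-0.029,"dy":-0.017},{"dx":-0.029,"dy":-0.017},{"dx":-0.029,"dy":-0.017}]'
python3 -m pendant '[{"dx":-0.03,"dy":-0.018},{"dx":-0.03,"dy":-0.018},{"dx":-0.03,"dy":-0.018},{"dx":-0.03,"dy":-0.018},{"dx":-0.03,"dy":-0.018},{"dx":-0.03,"dy":-0.018},{"rz":5.5},{"rz":5.5},{"rz":5.5},{"rz":5.5},{"dz":0.0}]'
python3 -c "
from h import *
plan([.589,.035,.09],135)"
```

```text
t 0.1 pos [0.2246 0.5288 0.2305] yaw 156.98 tilt [-0.0008 -0.0014] F [ 0.3 -0.5  0.8] w 0.0854
shift mm [-528.5 -311.8  140.9] | 629.5 rz 22.0invalid input
invalid input
```

```bash
python3 -m pendant '[{"dx":-0.029,"dy":-0.017,"dz":0,"rx":0,"ry":0,"rz":0,"hand":0.085}]'; echo; python3 -m pendant '[{"dx":-0.029,"dy":-0.017}]'; echo; python3 -m pendant '[{"dx":-0.029,"dy":-0.017,"hand":0.085},{"dx":-0.029,"dy":-0.017,"hand":0.085}]' 40
```

```text
clock: 0.18
position: [0.2427, 0.5055, 0.2305]
ee_rot: [-0.002, 0.197, 0.98, 0.001]
contact_force: [0.1, 0.9, 0.4]
width: 0.0852
gripper_force: 0.0

invalid input
invalid input
```

All keys are required in every row.

```bash
python3 -m pendant '[{"dx":-0.03,"dy":-0.018,"dz":0,"rx":0,"ry":0,"rz":0,"hand":0.085},{"dx":-0.03,"dy":-0.018,"dz":0,"rx":0,"ry":0,"rz":0,"hand":0.085},{"dx":-0.03,"dy":-0.018,"dz":0,"rx":0,"ry":0,"rz":0,"hand":0.085},{"dx":-0.03,"dy":-0.018,"dz":0,"rx":0,"ry":0,"rz":0,"hand":0.085},{"dx":-0.03,"dy":-0.018,"dz":0,"rx":0,"ry":0,"rz":0,"hand":0.085},{"dx":-0.03,"dy":-0.018,"dz":0,"rx":0,"ry":0,"rz":0,"hand":0.085},{"dx":-0.03,"dy":-0.018,"dz":0,"rx":0,"ry":0,"rz":0,"hand":0.085},{"dx":-0.03,"dy":-0.018,"dz":0,"rx":0,"ry":0,"rz":0,"hand":0.085},{"dx":-0.03,"dy":-0.018,"dz":0,"rx":0,"ry":0,"rz":0,"hand":0.085},{"dx":-0.03,"dy":-0.018,"dz":0,"rx":0,"ry":0,"rz":0,"hand":0.085},{"dx":-0.03,"dy":-0.018,"dz":0,"rx":0,"ry":0,"rz":0,"hand":0.085},{"dx":-0.03,"dy":-0.018,"dz":0,"rx":0,"ry":0,"rz":0,"hand":0.085}]'
python3 -m pendant '[{"dx":-0.028,"dy":-0.016,"dz":0.01,"rx":0,"ry":0,"rz":0,"hand":0.06},{"dx":-0.028,"dy":-0.016,"dz":0.01,"rx":0,"ry":0,"rz":0,"hand":0.06},{"dx":-0.028,"dy":-0.016,"dz":0.01,"rx":0,"ry":0,"rz":0,"hand":0.06},{"dx":-0.028,"dy":-0.016,"dz":0.01,"rx":0,"ry":0,"rz":0,"hand":0.06},{"dx":-0.027,"dy":-0.015,"dz":0.01,"rx":0,"ry":0,"rz":0,"hand":0.06},{"dx":0,"dy":0,"dz":0,"rx":0,"ry":0,"rz":5.5,"hand":0.06},{"dx":0,"dy":0,"dz":0,"rx":0,"ry":0,"rz":5.5,"hand":0.06},{"dx":0,"dy":0,"dz":0,"rx":0,"ry":0,"rz":5.5,"hand":0.06},{"dx":0,"dy":0,"dz":0,"rx":0,"ry":0,"rz":5.5,"hand":0.06},{"dx":0,"dy":0,"dz":0,"rx":0,"ry":0,"rz":0,"hand":0.06}]'
python3 - <<'E'
from h import *
plan([.589,.035,.09],135)
import pickle
s=manip.get_state(); w=save("wrist","pics/w1.png"); pickle.dump((s,w),open('w1.pkl','wb')); print({k:v for k,v in w.items() if k!="frame"})
E
```

```text
clock: 1.18
position: [0.4922, 0.161, 0.231]
ee_rot: [-0.0, 0.2, 0.98, -0.0]
contact_force: [-0.0, 0.6, 0.5]
width: 0.0849
gripper_force: 0.0
clock: 2.02
position: [0.5885, 0.0354, 0.1807]
ee_rot: [-0.001, 0.384, 0.923, -0.0]
contact_force: [1.0, -0.9, -0.1]
width: 0.0606
gripper_force: 0.0
t 2.02 pos [0.5885 0.0354 0.1807] yaw 134.87 tilt [-0.0013  0.0002] F [ 1.  -0.9 -0.1] w 0.0606
shift mm [-0.7  0.1 90.7] | 90.7 rz -0.1
{'fx': 290.8162492730933, 'fy': 290.8162492730933, 'cx': 316.75742698923307, 'cy': 205.51727874349262, 'mount': array([[ 4.08556897e-04,  9.44995445e-01,  3.27083233e-01,
         8.41662778e-02],
       [ 9.99999282e-01, -1.76703061e-05, -1.19803831e-03,
         5.26376504e-04],
       [-1.12636109e-03,  3.27083488e-01, -9.44994774e-01,
        -1.41545345e-01],
       [ 0.00000000e+00,  0.00000000e+00,  0.00000000e+00,
         1.00000000e+00]])}
```

View pics/w1.png

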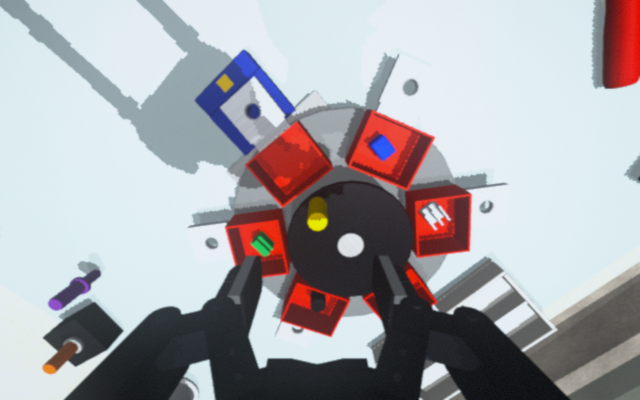

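The wrist view shows the peg top at (317,222), the yellow square at (225,82), the front tab hole at (253,110), and the blue relay in its bin at (383,147). I'll check these against the earlier estimates.

```bash
cat >> h.py <<'E'
def wray(s,w,u,v,z):
    r=q(s["ee_rot"]); M=np.array(w["mount"]); o=r.apply(M[:3,3])+s["position"]
    d=r.apply(M[:3,:3]@[(u-w["cx"])/w["fx"],-(v-w["cy"])/w["fy"],-1]); return (o+d*(z-o[2])/d[2])[:3]
E
python3 - <<'E'
from h import *
import pickle
s,w=pickle.load(open('w1.pkl','rb'))
f=w["frame"]; hsv=cv2.cvtColor(f,cv2.COLOR_RGB2HSV)
for box,z in [((295,205,340,240),.118),((205,65,245,100),.02)]:
    k=cv2.inRange(hsv,(20,120,170 if z>.1 else 80),(35,255,255)); m=np.zeros_like(k); u0,v0,u1,v1=box; m[v0:v1,u0:u1]=k[v0:v1,u0:u1]; M=cv2.moments(m); c=(M['m10']/M['m00'],M['m01']/M['m00']); print(c,wray(s,w,*c,z))
ax=np.array([.6387,.029])
H=[(253,110),(411,87),(487,206),(211,243)]
for h in H: p=wray(s,w,*h,.032)[:2]; print(p,np.linalg.norm(p-ax),np.degrees(np.arctan2(*(p-ax)[::-1])))
p=wray(s,w,225,82,.02)[:2];print(np.degrees(np.arctan2(*(p-ax)[::-1])), np.linalg.norm(p-ax))
E
```

```text
(316.9282868525896, 221.93625498007967) [0.58887465 0.03632558 0.118     ]
(224.47368421052633, 82.65789473684211) [0.45260467 0.04748568 0.02      ]
[0.48997226 0.04977466] 0.1501716572268335 172.04823485363445
[0.5803398  0.16838007] 0.15110499052089663 112.7196774386167
[0.72829604 0.15115576] 0.15149086088267052 53.741542185226876
[ 0.54858686 -0.08893776] 0.1484240362225569 -127.3824928118474
174.08023771628493 0.18710406050987194
```

The wrist estimates agree within 2 mm. Next I lower to z = 0.085 and grip the peg.

```bash
python3 -m pendant '[{"dx":0,"dy":0,"dz":0.02,"rx":0,"ry":0,"rz":0,"hand":0.06},{"dx":0,"dy":0,"dz":0.02,"rx":0,"ry":0,"rz":0,"hand":0.06},{"dx":0,"dy":0,"dz":0.02,"rx":0,"ry":0,"rz":0,"hand":0.06},{"dx":0,"dy":0,"dz":0.02,"rx":0,"ry":0,"rz":0,"hand":0.06},{"dx":0,"dy":0,"dz":0.015,"rx":0,"ry":0,"rz":0,"hand":0.06},{"dx":0,"dy":0,"dz":0,"rx":0,"ry":0,"rz":0,"hand":0.01},{"dx":0,"dy":0,"dz":0,"rx":0,"ry":0,"rz":0,"hand":0.01},{"dx":0,"dy":0,"dz":0,"rx":0,"ry":0,"rz":0,"hand":0.01},{"dx":0,"dy":0,"dz":0,"rx":0,"ry":0,"rz":0,"hand":0.01},{"dx":0,"dy":0,"dz":0,"rx":0,"ry":0,"rz":0,"hand":0.01},{"dx":0,"dy":0,"dz":0,"rx":0,"ry":0,"rz":0,"hand":0.01}]' 25
python3 - <<'E'
from h import *
plan([.589,.035,.085])
# arc rows: 12 x 5.15 deg
ax=np.array([.6387,.029]);r=.05;s=manip.get_state();R0=q(s["ee_rot"]);n=12;t=61.8/n
for k in range(2):
    a=np.radians(173+t*k);b=a+np.radians(t);d=r*np.array([np.cos(b)-np.cos(a),np.sin(b)-np.sin(a),0]);print((R.from_euler('z',t*k,degrees=True)*R0).inv().apply(d)*1e3)
E
```

```text
clock: 2.98
position: [0.5892, 0.0353, 0.0876]
ee_rot: [0.001, 0.383, 0.924, 0.0]
contact_force: [-2.1, -2.0, 4.5]
width: 0.015
gripper_force: 25.3
t 2.98 pos [0.5892 0.0353 0.0876] yaw 135.0 tilt [ 0.0016 -0.0006] F [-2.1 -2.   4.5] w 0.015
shift mm [-0.1 -0.4  2.6] | 2.6 
[-2.92210494e+00 -3.41258592e+00  1.95624874e-03]
[-2.92210494e+00 -3.41258592e+00  1.95624874e-03]
```

```bash
python3 -m pendant '[{"dx":-0.0029,"dy":-0.0034,"dz":0,"rx":0,"ry":0,"rz":-5.15,"hand":0.01},{"dx":-0.0029,"dy":-0.0034,"dz":0,"rx":0,"ry":0,"rz":-5.15,"hand":0.01},{"dx":-0.0029,"dy":-0.0034,"dz":0,"rx":0,"ry":0,"rz":-5.15,"hand":0.01},{"dx":-0.0029,"dy":-0.0034,"dz":0,"rx":0,"ry":0,"rz":-5.15,"hand":0.01},{"dx":-0.0029,"dy":-0.0034,"dz":0,"rx":0,"ry":0,"rz":-5.15,"hand":0.01},{"dx":-0.0029,"dy":-0.0034,"dz":0,"rx":0,"ry":0,"rz":-5.15,"hand":0.01},{"dx":-0.0029,"dy":-0.0034,"dz":0,"rx":0,"ry":0,"rz":-5.15,"hand":0.01},{"dx":-0.0029,"dy":-0.0034,"dz":0,"rx":0,"ry":0,"rz":-5.15,"hand":0.01},{"dx":-0.0029,"dy":-0.0034,"dz":0,"rx":0,"ry":0,"rz":-5.15,"hand":0.01},{"dx":-0.0029,"dy":-0.0034,"dz":0,"rx":0,"ry":0,"rz":-5.15,"hand":0.01},{"dx":-0.0029,"dy":-0.0034,"dz":0,"rx":0,"ry":0,"rz":-5.15,"hand":0.01},{"dx":-0.0029,"dy":-0.0034,"dz":0,"rx":0,"ry":0,"rz":-5.15,"hand":0.01}]'
python3 - <<'E'
from h import *
a=np.radians(173+61.8); plan([.6387+.05*np.cos(a),.029+.05*np.sin(a),.0876],196.8)
E
```

```text
clock: 3.98
position: [0.6097, -0.0103, 0.0876]
ee_rot: [0.001, -0.148, 0.989, 0.001]
contact_force: [-1.4, 2.7, 3.9]
width: 0.0156
gripper_force: 25.4
t 3.98 pos [ 0.6097 -0.0103  0.0876] yaw -162.99 tilt [0.0013 0.0018] F [-1.4  2.7  3.9] w 0.0156
shift mm [ 0.3 -1.5  0. ] | 1.6 rz 0.2
```

```bash
python3 -m pendant '[{"dx":0,"dy":0,"dz":0,"rx":0,"ry":0,"rz":0,"hand":0.01},{"dx":0,"dy":0,"dz":0,"rx":0,"ry":0,"rz":0,"hand":0.05},{"dx":0,"dy":0,"dz":0,"rx":0,"ry":0,"rz":0,"hand":0.05},{"dx":0,"dy":0,"dz":0,"rx":0,"ry":0,"rz":0,"hand":0.05},{"dx":0,"dy":0,"dz":-0.025,"rx":0,"ry":0,"rz":0,"hand":0.05},{"dx":0,"dy":0,"dz":-0.03,"rx":0,"ry":0,"rz":0,"hand":0.05},{"dx":0,"dy":0,"dz":-0.03,"rx":0,"ry":0,"rz":0,"hand":0.05},{"dx":0,"dy":0,"dz":-0.03,"rx":0,"ry":0,"rz":0,"hand":0.05},{"dx":0,"dy":0,"dz":0,"rx":0,"ry":0,"rz":5.5,"hand":0.05},{"dx":0,"dy":0,"dz":0,"rx":0,"ry":0,"rz":5.5,"hand":0.05},{"dx":0,"dy":0,"dz":0,"rx":0,"ry":0,"rz":5.5,"hand":0.05},{"dx":0,"dy":0,"dz":0,"rx":0,"ry":0,"rz":5.5,"hand":0.05}]'
python3 -c "
from h import *
plan([.5135,-.322,.2],175)"
```

```text
clock: 4.98
position: [0.6092, -0.0111, 0.2013]
ee_rot: [0.0, 0.048, 0.999, -0.0]
contact_force: [-0.3, 0.2, 0.0]
width: 0.05
gripper_force: 0.0
t 4.98 pos [ 0.6092 -0.0111  0.2013] yaw 174.45 tilt [ 0.0001 -0.    ] F [-0.3  0.2  0. ] w 0.05
shift mm [  65.2 -318.7    1.3] | 325.3 rz -0.6
```

```bash
python3 -m pendant '[{"dx":0.0065,"dy":-0.032,"dz":0,"rx":0,"ry":0,"rz":0,"hand":0.05},{"dx":0.0065,"dy":-0.032,"dz":0,"rx":0,"ry":0,"rz":0,"hand":0.05},{"dx":0.0065,"dy":-0.032,"dz":0,"rx":0,"ry":0,"rz":0,"hand":0.05},{"dx":0.0065,"dy":-0.032,"dz":0,"rx":0,"ry":0,"rz":0,"hand":0.05},{"dx":0.0065,"dy":-0.032,"dz":0,"rx":0,"ry":0,"rz":0,"hand":0.05},{"dx":0.0065,"dy":-0.032,"dz":0,"rx":0,"ry":0,"rz":0,"hand":0.05},{"dx":0.0065,"dy":-0.032,"dz":0,"rx":0,"ry":0,"rz":0,"hand":0.05},{"dx":0.0065,"dy":-0.032,"dz":0,"rx":0,"ry":0,"rz":0,"hand":0.05},{"dx":0.0065,"dy":-0.032,"dz":0,"rx":0,"ry":0,"rz":0,"hand":0.05},{"dx":0.0065,"dy":-0.031,"dz":0,"rx":0,"ry":0,"rz":0,"hand":0.05},{"dx":0,"dy":0,"dz":0,"rx":0,"ry":0,"rz":0,"hand":0.05}]'
python3 - <<'E'
from h import *
import pickle
plan([.5135,-.322,.2])
s=manip.get_state(); w=save("wrist","pics/w2.png"); t=manip.get_image("top"); pickle.dump((s,w,t),open('w2.pkl','wb'))
f=t["frame"][:,:,::-1]
a=cv2.resize(f[90:245,225:365],None,fx=2.8,fy=2.8,interpolation=cv2.INTER_CUBIC)
b=cv2.resize(w["frame"][:,:,::-1],None,fx=.6,fy=.6,interpolation=cv2.INTER_AREA)
c=np.zeros((a.shape[0],a.shape[1]+b.shape[1],3),np.uint8); c[:,:a.shape[1]]=a; c[:b.shape[0],a.shape[1]:]=b
cv2.imwrite('pics/c2.png',c); print(c.shape)
hsv=cv2.cvtColor(w["frame"],cv2.COLOR_RGB2HSV); m=cv2.inRange(hsv,(5,130,120),(19,255,255)); N,l,st,ce=cv2.connectedComponentsWithStats(m)
for i in range(1,N):
    if st[i,4]>40: print(st[i],ce[i].round(1))
E
```

```text
clock: 5.9
position: [0.5139, -0.3288, 0.2008]
ee_rot: [-0.0, 0.048, 0.999, -0.002]
contact_force: [0.5, 1.3, -0.3]
width: 0.0498
gripper_force: 0.0
t 5.9 pos [ 0.5139 -0.3288  0.2008] yaw 174.46 tilt [-0.0011 -0.0041] F [ 0.5  1.3 -0.3] w 0.0498
shift mm [1.  6.7 0.7] | 6.8 
(434, 776, 3)
[318 187  16  16 189] [325.1 194.4]
```

View pics/c2.png

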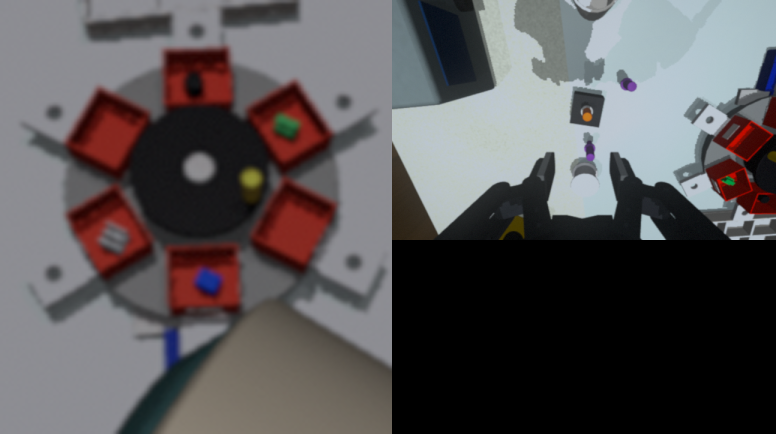

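Relay bin is now at the front, with the relay still in it (crop 208,281); the lock area is hidden by the arm. The orange head shows at wrist pixel (325,194). I'll measure both.

Run:
```python
from h import *
import pickle
from scipy.optimize import least_squares
s,w,im=pickle.load(open('w2.pkl','rb'))
C=np.array([(54,113),(196,31),(343,102),(353,262),(53,273)])/2.8+[224.5,89.5]
P=np.array([ray(im,*c,.032) for c in C]);
for c in P: d=c[:2]-[.6387,.029]; print(np.linalg.norm(d).round(4),np.degrees(np.arctan2(d[1],d[0])).round(2), end='; ')
print()
print('pin',wray(s,w,325.1,194.4,.072)) 
plan([.5135,-.322,.2],174.5)
```

```text
0.1502 55.3; 0.1507 -4.49; 0.1501 -64.5; 0.1496 -124.6; 0.1502 114.84; 
pin [ 0.51303875 -0.32057114  0.072     ]
t 6.0 pos [ 0.515  -0.3239  0.2007] yaw 174.59 tilt [-0.0004  0.0009] F [0.3 0.3 0.5] w 0.0506
shift mm [1.7 1.7 0.7] | 2.5 rz 0.1
```

```bash
python3 -m pendant '[{"dx":0.002,"dy":0.0025,"dz":0.02,"rx":0,"ry":0,"rz":0,"hand":0.05},{"dx":0,"dy":0,"dz":0.025,"rx":0,"ry":0,"rz":0,"hand":0.05},{"dx":0,"dy":0,"dz":0.025,"rx":0,"ry":0,"rz":0,"hand":0.05},{"dx":0,"dy":0,"dz":0.025,"rx":0,"ry":0,"rz":0,"hand":0.05},{"dx":0,"dy":0,"dz":0.02,"rx":0,"ry":0,"rz":0,"hand":0.05},{"dx":0,"dy":0,"dz":0.015,"rx":0,"ry":0,"rz":0,"hand":0.05},{"dx":0,"dy":0,"dz":0.015,"rx":0,"ry":0,"rz":0,"hand":0.05},{"dx":0,"dy":0,"dz":0.011,"rx":0,"ry":0,"rz":0,"hand":0.05},{"dx":0,"dy":0,"dz":0,"rx":0,"ry":0,"rz":0,"hand":0.05},{"dx":0,"dy":0,"dz":0,"rx":0,"ry":0,"rz":0,"hand":0.05}]'
python3 - <<'E'
from h import *
import pickle
plan([.5132,-.3212,.044],174.5)
s=manip.get_state(); w=save("wrist","pics/w3.png")
f=w["frame"][:,:,::-1]; cv2.imwrite('pics/w3c.png',f[150:400,160:480])
E
```

```text
clock: 6.83
position: [0.514, -0.3192, 0.045]
ee_rot: [-0.0, 0.045, 0.999, 0.0]
contact_force: [0.8, 0.3, 0.4]
width: 0.0499
gripper_force: 0.0
t 6.83 pos [ 0.514  -0.3192  0.045 ] yaw 174.82 tilt [-0.0008  0.001 ] F [0.8 0.3 0.4] w 0.0499
shift mm [ 0.6 -2.   1. ] | 2.3 rz 0.3
```

View pics/w3c.png

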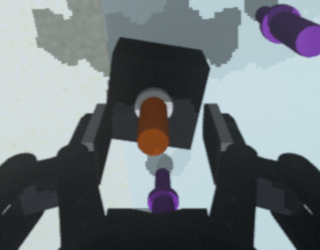

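The orange head is between the pads at crop (153,138), and the purple pins are clear of the fingers. Close.

```bash
python3 -m pendant '[{"dx":0.0005,"dy":-0.0015,"dz":0,"rx":0,"ry":0,"rz":0,"hand":0.03},{"dx":0,"dy":0,"dz":0,"rx":0,"ry":0,"rz":0,"hand":0.01},{"dx":0,"dy":0,"dz":0,"rx":0,"ry":0,"rz":0,"hand":0.01},{"dx":0,"dy":0,"dz":0,"rx":0,"ry":0,"rz":0,"hand":0.01},{"dx":0,"dy":0,"dz":0,"rx":0,"ry":0,"rz":0,"hand":0.01},{"dx":0,"dy":0,"dz":0,"rx":0,"ry":0,"rz":0,"hand":0.01},{"dx":0,"dy":0,"dz":0,"rx":0,"ry":0,"rz":0,"hand":0.01}]' 50
python3 - <<'E'
from h import *
plan([.5132,-.3212,.044],174.5)
s=manip.get_state(); w=manip.get_image("wrist")
hsv=cv2.cvtColor(w["frame"],cv2.COLOR_RGB2HSV); m=cv2.inRange(hsv,(5,130,60),(19,255,255)); N,l,st,ce=cv2.connectedComponentsWithStats(m)
for i in range(1,N):
    if st[i,4]>40: print(st[i],ce[i].round(1))
# projected pad-centre pin outline
M=np.array(w["mount"])
for P in ([0,0,-.027],[0,0,.006],[0,0,.008]):
    c=M[:3,:3].T@(np.array(P)-M[:3,3]); print(P,w["cx"]-w["fx"]*c[0]/c[2],w["cy"]+w["fy"]*c[1]/c[2])
E
```

```text
clock: 7.47
position: [0.5138, -0.3222, 0.0464]
ee_rot: [0.001, 0.046, 0.999, -0.001]
contact_force: [0.3, 1.1, 5.9]
width: 0.0142
gripper_force: 48.9
t 7.47 pos [ 0.5138 -0.3222  0.0464] yaw 174.77 tilt [ 0.0016 -0.0011] F [0.3 1.1 5.9] w 0.0142
shift mm [0.7 0.9 2.4] | 2.6 rz 0.3
[ 302  246   31   57 1455] [316.7 275.4]
[0, 0, -0.027] 315.8652731011834 294.88566157894746
[0, 0, 0.006] 315.9968615926892 259.3446494041766
[0, 0, 0.008] 316.00327406183953 257.61269213697085
```

The pin is gripped (opening 14.2 mm, 49 N). I lift it 155 mm.

```bash
python3 -m pendant '[{"dx":0,"dy":0,"dz":-0.01,"rx":0,"ry":0,"rz":0,"hand":0.01},{"dx":0,"dy":0,"dz":-0.015,"rx":0,"ry":0,"rz":0,"hand":0.01},{"dx":0,"dy":0,"dz":-0.02,"rx":0,"ry":0,"rz":0,"hand":0.01},{"dx":0,"dy":0,"dz":-0.025,"rx":0,"ry":0,"rz":0,"hand":0.01},{"dx":0,"dy":0,"dz":-0.025,"rx":0,"ry":0,"rz":0,"hand":0.01},{"dx":0,"dy":0,"dz":-0.025,"rx":0,"ry":0,"rz":0,"hand":0.01},{"dx":0,"dy":0,"dz":-0.02,"rx":0,"ry":0,"rz":0,"hand":0.01},{"dx":0,"dy":0,"dz":-0.015,"rx":0,"ry":0,"rz":0,"hand":0.01},{"dx":0,"dy":0,"dz":0,"rx":0,"ry":0,"rz":0,"hand":0.01}]'
python3 -c "
from h import *
plan([.4902,.0413,.16],175)"
```

```text
clock: 8.27
position: [0.5147, -0.3229, 0.2043]
ee_rot: [0.003, 0.046, 0.999, -0.002]
contact_force: [0.1, -0.3, -0.2]
width: 0.0143
gripper_force: 48.7
t 8.27 pos [ 0.5147 -0.3229  0.2043] yaw 174.78 tilt [ 0.0056 -0.0044] F [ 0.1 -0.3 -0.2] w 0.0143
shift mm [ 57.8 360.6  42.6] | 367.7 rz -0.2
```

```bash
python3 -m pendant '[{"dx":0.005,"dy":0.033,"dz":0,"rx":0,"ry":0,"rz":0,"hand":0.01},{"dx":0.005,"dy":0.033,"dz":0,"rx":0,"ry":0,"rz":0,"hand":0.01},{"dx":0.005,"dy":0.033,"dz":0,"rx":0,"ry":0,"rz":0,"hand":0.01},{"dx":0.005,"dy":0.033,"dz":0,"rx":0,"ry":0,"rz":0,"hand":0.01},{"dx":0.005,"dy":0.033,"dz":0,"rx":0,"ry":0,"rz":0,"hand":0.01},{"dx":0.005,"dy":0.033,"dz":0,"rx":0,"ry":0,"rz":0,"hand":0.01},{"dx":0.005,"dy":0.033,"dz":0.005,"rx":0,"ry":0,"rz":0,"hand":0.01},{"dx":0.005,"dy":0.033,"dz":0.01,"rx":0,"ry":0,"rz":0,"hand":0.01},{"dx":0.006,"dy":0.033,"dz":0.01,"rx":0,"ry":0,"rz":0,"hand":0.01},{"dx":0.006,"dy":0.033,"dz":0.01,"rx":0,"ry":0,"rz":0,"hand":0.01},{"dx":0.006,"dy":0.03,"dz":0.01,"rx":0,"ry":0,"rz":0,"hand":0.01},{"dx":0,"dy":0,"dz":0,"rx":0,"ry":0,"rz":0,"hand":0.01}]'
python3 -m pendant '[{"dx":0,"dy":0,"dz":0.02,"rx":0,"ry":0,"rz":0,"hand":0.01},{"dx":0,"dy":0,"dz":0.02,"rx":0,"ry":0,"rz":0,"hand":0.01},{"dx":0,"dy":0,"dz":0.02,"rx":0,"ry":0,"rz":0,"hand":0.01},{"dx":0,"dy":0,"dz":0.015,"rx":0,"ry":0,"rz":0,"hand":0.01},{"dx":0,"dy":0,"dz":0,"rx":0,"ry":0,"rz":0,"hand":0.01},{"dx":0,"dy":0,"dz":0,"rx":0,"ry":0,"rz":0,"hand":0.01}]'
python3 - <<'E'
from h import *
import pickle
plan([.4902,.0413,.075],175)
s=manip.get_state(); w=manip.get_image("wrist"); pickle.dump((s,w),open('w4.pkl','wb'))
f=w["frame"][:,:,::-1]; cv2.imwrite('pics/w4c.png',cv2.resize(f[150:320,230:410],None,fx=3.3,fy=3.3,interpolation=cv2.INTER_CUBIC))
E
```

```text
clock: 9.27
position: [0.4844, 0.0471, 0.1524]
ee_rot: [-0.004, 0.044, 0.999, 0.002]
contact_force: [0.1, -0.3, 0.0]
width: 0.0147
gripper_force: 49.0
clock: 9.77
position: [0.4873, 0.0418, 0.0794]
ee_rot: [-0.001, 0.046, 0.999, -0.0]
contact_force: [0.6, -0.3, -0.3]
width: 0.0146
gripper_force: 49.0
t 9.77 pos [0.4873 0.0418 0.0794] yaw 174.76 tilt [-0.003   0.0001] F [ 0.6 -0.3 -0.3] w 0.0146
shift mm [-3.  -0.2  4.4] | 5.3 rz -0.2
```

View pics/w4c.png

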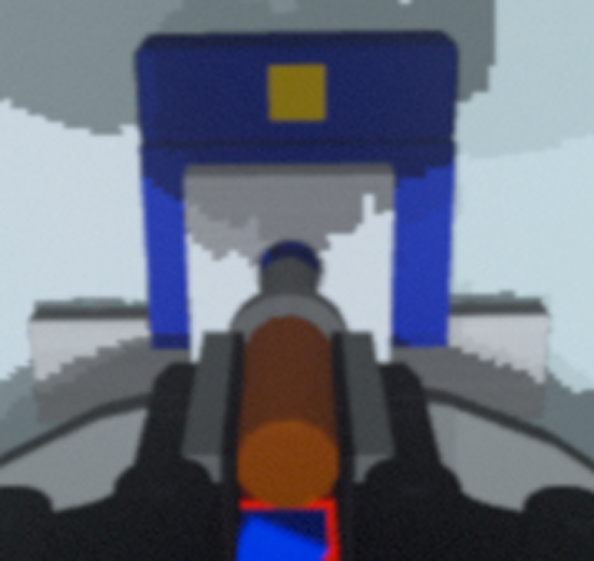

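The pin hangs over the tab hole (crop 291,270). The shank, the hole and the tab middle all line up at u≈290, while the block and yellow mark centre at u≈297, so the lock hole is about 1.5 mm towards +y. I'll work out the fore-aft offset.

Run:
```python
from h import *
import pickle
s,w=pickle.load(open('w4.pkl','rb')); r=q(s["ee_rot"])
def t(u,v,z): return (r.inv().apply(wray(s,w,230+u/3.3,150+v/3.3,z)-s["position"])*1e3).round(1)
print('hole far rim',t(291,243,.032),'left',t(261,270,.032),'right',t(321,270,.032))
print('tab front edge (172 from axis)',t(290,168,.032),'-> hole 22 mm behind')
print('tip near edge',t(290,260,.041))
print('collar near edge',t(288,293,.0794-.0384+.030),'head top bottom/top/left/right',t(287,507,.105),t(287,420,.105),t(237,462,.105),t(338,462,.105))
print('yellow',t(297,93,.02),'block L/R',t(137,60,.02),t(457,60,.02), 'front', t(297,35,.02))
plan([.4902,.0413,.075],175)
```

```text
hole far rim [ 4.9  1.5 47.4] left [-1.4 -5.  47.4] right [-1.4  7.9 47.4]
tab front edge (172 from axis) [21.7  1.2 47.4] -> hole 22 mm behind
tip near edge [ 4.9  1.2 38.4]
collar near edge [11.8  0.7  8.4] head top bottom/top/left/right [ -5.9   0.5 -25.6] [  8.6   0.5 -25.6] [  1.7  -6.6 -25.6] [  1.7   7.8 -25.6]
yellow [34.6  2.8 59.5] block L/R [ 41.8 -31.2  59.5] [41.8 36.7 59.5] front [47.1  2.7 59.5]
t 9.82 pos [0.4883 0.0417 0.0803] yaw 174.76 tilt [-0.0004 -0.    ] F [ 0.1 -0.3 -1.1] w 0.0145
shift mm [-1.9 -0.3  5.3] | 5.7 rz -0.2
```

```bash
python3 -m pendant '[{"dx":-0.0013,"dy":0.0003,"dz":0.002,"rx":0,"ry":0,"rz":0,"hand":0.01},{"dx":0,"dy":0,"dz":0.003,"rx":0,"ry":0,"rz":0,"hand":0.01},{"dx":0,"dy":0,"dz":0.003,"rx":0,"ry":0,"rz":0,"hand":0.01},{"dx":0,"dy":0,"dz":0.002,"rx":0,"ry":0,"rz":0,"hand":0.01},{"dx":0,"dy":0,"dz":0.001,"rx":0,"ry":0,"rz":0,"hand":0.01},{"dx":0,"dy":0,"dz":0.001,"rx":0,"ry":0,"rz":0,"hand":0.01},{"dx":0,"dy":0,"dz":0,"rx":0,"ry":0,"rz":0,"hand":0.01}]'
python3 -c "
from h import *
plan([.4896,.0413,.0644])"
```

```text
clock: 10.4
position: [0.4894, 0.0423, 0.0682]
ee_rot: [-0.0, 0.046, 0.999, 0.0]
contact_force: [0.7, 0.3, -1.2]
width: 0.0142
gripper_force: 49.0
t 10.4 pos [0.4894 0.0423 0.0682] yaw 174.78 tilt [-0.0003  0.0001] F [ 0.7  0.3 -1.2] w 0.0142
shift mm [-0.2 -1.   3.8] | 3.9
```

```bash
python3 -m pendant '[{"dx":0,"dy":0,"dz":0.0015,"rx":0,"ry":0,"rz":0,"hand":0.01},{"dx":0,"dy":0,"dz":0.0015,"rx":0,"ry":0,"rz":0,"hand":0.01},{"dx":0,"dy":0,"dz":0.001,"rx":0,"ry":0,"rz":0,"hand":0.01},{"dx":0,"dy":0,"dz":0,"rx":0,"ry":0,"rz":0,"hand":0.01}]'
python3 -m pendant '[{"dx":0,"dy":0,"dz":0.0015,"rx":0,"ry":0,"rz":0,"hand":0.01},{"dx":0,"dy":0,"dz":0.0015,"rx":0,"ry":0,"rz":0,"hand":0.01},{"dx":0,"dy":0,"dz":0.001,"rx":0,"ry":0,"rz":0,"hand":0.01},{"dx":0,"dy":0,"dz":0,"rx":0,"ry":0,"rz":0,"hand":0.01}]'
```

```text
clock: 10.73
position: [0.4894, 0.0423, 0.0641]
ee_rot: [-0.0, 0.046, 0.999, 0.0]
contact_force: [0.9, 0.3, -0.2]
width: 0.0142
gripper_force: 49.0
clock: 11.07
position: [0.4893, 0.0423, 0.06]
ee_rot: [-0.0, 0.046, 0.999, 0.0]
contact_force: [-1.3, 0.0, -1.4]
width: 0.0142
gripper_force: 49.0
```

The tip is in the tab hole. Next I feel for the block top, expected at TCP z≈0.058.

```bash
python3 -m pendant '[{"dx":0,"dy":0,"dz":0.001,"rx":0,"ry":0,"rz":0,"hand":0.01},{"dx":0,"dy":0,"dz":0.001,"rx":0,"ry":0,"rz":0,"hand":0.01},{"dx":0,"dy":0,"dz":0,"rx":0,"ry":0,"rz":0,"hand":0.01}]'
python3 -m pendant '[{"dx":0,"dy":0,"dz":0.001,"rx":0,"ry":0,"rz":0,"hand":0.01},{"dx":0,"dy":0,"dz":0,"rx":0,"ry":0,"rz":0,"hand":0.01}]'
```

```text
clock: 11.32
position: [0.4895, 0.0423, 0.0581]
ee_rot: [-0.0, 0.046, 0.999, 0.0]
contact_force: [0.1, 0.0, -1.6]
width: 0.0139
gripper_force: 49.0
clock: 11.48
position: [0.4895, 0.0423, 0.0572]
ee_rot: [-0.0, 0.046, 0.999, 0.0]
contact_force: [0.0, 0.2, -0.7]
width: 0.0142
gripper_force: 49.0
```

```bash
python3 -m pendant '[{"dx":0,"dy":0,"dz":0.001,"rx":0,"ry":0,"rz":0,"hand":0.01},{"dx":0,"dy":0,"dz":0,"rx":0,"ry":0,"rz":0,"hand":0.01}]'
python3 -m pendant '[{"dx":0,"dy":0,"dz":0.001,"rx":0,"ry":0,"rz":0,"hand":0.01},{"dx":0,"dy":0,"dz":0,"rx":0,"ry":0,"rz":0,"hand":0.01}]'
```

```text
clock: 11.65
position: [0.4896, 0.0424, 0.0562]
ee_rot: [0.0, 0.046, 0.999, 0.0]
contact_force: [-0.8, -0.1, -1.2]
width: 0.0147
gripper_force: 49.0
clock: 11.82
position: [0.4896, 0.0425, 0.0552]
ee_rot: [0.0, 0.046, 0.999, 0.0]
contact_force: [0.6, 1.3, -1.1]
width: 0.0145
gripper_force: 49.0
```

```bash
python3 -m pendant '[{"dx":0,"dy":0,"dz":0.001,"rx":0,"ry":0,"rz":0,"hand":0.01},{"dx":0,"dy":0,"dz":0.001,"rx":0,"ry":0,"rz":0,"hand":0.01},{"dx":0,"dy":0,"dz":0.001,"rx":0,"ry":0,"rz":0,"hand":0.01},{"dx":0,"dy":0,"dz":0,"rx":0,"ry":0,"rz":0,"hand":0.01}]'
python3 -c "
from h import *
plan([.4894,.0423,.0444])"
```

```text
clock: 12.15
position: [0.4895, 0.0425, 0.0521]
ee_rot: [-0.0, 0.046, 0.999, 0.0]
contact_force: [0.5, 1.7, -1.2]
width: 0.0143
gripper_force: 49.0
t 12.15 pos [0.4895 0.0425 0.0521] yaw 174.77 tilt [-0.0001  0.0004] F [ 0.5  1.7 -1.2] w 0.0143
shift mm [ 0.1 -0.2  7.7] | 7.7
```

The tip is past the block top with almost no force, so it's in the lock hole. Continue home.

```bash
python3 -m pendant '[{"dx":0,"dy":0.0003,"dz":0.001,"rx":0,"ry":0,"rz":0,"hand":0.01},{"dx":0,"dy":0,"dz":0.001,"rx":0,"ry":0,"rz":0,"hand":0.01},{"dx":0,"dy":0,"dz":0.001,"rx":0,"ry":0,"rz":0,"hand":0.01},{"dx":0,"dy":0,"dz":0.001,"rx":0,"ry":0,"rz":0,"hand":0.01},{"dx":0,"dy":0,"dz":0.001,"rx":0,"ry":0,"rz":0,"hand":0.01},{"dx":0,"dy":0,"dz":0,"rx":0,"ry":0,"rz":0,"hand":0.01}]'
python3 -m pendant '[{"dx":0,"dy":0,"dz":0.001,"rx":0,"ry":0,"rz":0,"hand":0.01},{"dx":0,"dy":0,"dz":0,"rx":0,"ry":0,"rz":0,"hand":0.01}]'
```

```text
clock: 12.65
position: [0.4895, 0.0426, 0.0471]
ee_rot: [-0.0, 0.046, 0.999, 0.0]
contact_force: [-0.3, 1.2, -1.7]
width: 0.0141
gripper_force: 49.0
clock: 12.82
position: [0.4896, 0.0426, 0.0461]
ee_rot: [-0.0, 0.046, 0.999, 0.0]
contact_force: [0.9, 0.6, -0.6]
width: 0.0146
gripper_force: 49.0
```

```bash
python3 -m pendant '[{"dx":0,"dy":0,"dz":0.001,"rx":0,"ry":0,"rz":0,"hand":0.01},{"dx":0,"dy":0,"dz":0,"rx":0,"ry":0,"rz":0,"hand":0.01}]'
python3 -m pendant '[{"dx":0,"dy":0,"dz":0.0007,"rx":0,"ry":0,"rz":0,"hand":0.01},{"dx":0,"dy":0,"dz":0,"rx":0,"ry":0,"rz":0,"hand":0.01}]'
python3 -m pendant '[{"dx":0,"dy":0,"dz":0.0005,"rx":0,"ry":0,"rz":0,"hand":0.01},{"dx":0,"dy":0,"dz":0,"rx":0,"ry":0,"rz":0,"hand":0.01}]'
```

```text
clock: 12.98
position: [0.4896, 0.0426, 0.0452]
ee_rot: [-0.0, 0.046, 0.999, 0.0]
contact_force: [0.6, 1.9, 0.1]
width: 0.0145
gripper_force: 49.0
clock: 13.15
position: [0.4896, 0.0426, 0.0445]
ee_rot: [-0.0, 0.046, 0.999, 0.0]
contact_force: [0.8, 1.3, -0.5]
width: 0.0146
gripper_force: 49.0
clock: 13.32
position: [0.4896, 0.0426, 0.0443]
ee_rot: [0.0, 0.046, 0.999, 0.0]
contact_force: [-0.6, 1.5, 2.4]
width: 0.0142
gripper_force: 49.5
```

Contact at TCP z≈0.0443, and home was predicted at 0.0444. One slight push more.

```bash
python3 -m pendant '[{"dx":0,"dy":0,"dz":0.0005,"rx":0,"ry":0,"rz":0,"hand":0.01},{"dx":0,"dy":0,"dz":0,"rx":0,"ry":0,"rz":0,"hand":0.01}]'
python3 -m pendant '[{"dx":0,"dy":0,"dz":0.0003,"rx":0,"ry":0,"rz":0,"hand":0.01},{"dx":0,"dy":0,"dz":0,"rx":0,"ry":0,"rz":0,"hand":0.01}]'
```

```text
clock: 13.48
position: [0.4897, 0.0426, 0.0443]
ee_rot: [0.0, 0.046, 0.999, 0.0]
contact_force: [-1.7, 1.1, 6.8]
width: 0.0142
gripper_force: 50.0
clock: 13.65
position: [0.4897, 0.0426, 0.0443]
ee_rot: [0.0, 0.045, 0.999, 0.0]
contact_force: [-1.8, 1.6, 8.7]
width: 0.0141
gripper_force: 50.0
```

It's seated solidly at under 9 N. Release and retreat.

```bash
python3 -m pendant '[{"dx":0,"dy":0,"dz":-0.0008,"rx":0,"ry":0,"rz":0,"hand":0.01},{"dx":0,"dy":0,"dz":0,"rx":0,"ry":0,"rz":0,"hand":0.045},{"dx":0,"dy":0,"dz":0,"rx":0,"ry":0,"rz":0,"hand":0.045},{"dx":0,"dy":0,"dz":0,"rx":0,"ry":0,"rz":0,"hand":0.045},{"dx":0,"dy":0,"dz":0,"rx":0,"ry":0,"rz":0,"hand":0.045},{"dx":0,"dy":0,"dz":-0.01,"rx":0,"ry":0,"rz":0,"hand":0.045},{"dx":0,"dy":0,"dz":-0.02,"rx":0,"ry":0,"rz":0,"hand":0.045},{"dx":0,"dy":0,"dz":-0.025,"rx":0,"ry":0,"rz":0,"hand":0.045},{"dx":0,"dy":0,"dz":-0.03,"rx":0,"ry":0,"rz":0,"hand":0.045},{"dx":0,"dy":0,"dz":-0.03,"rx":0,"ry":0,"rz":0,"hand":0.045},{"dx":0,"dy":0,"dz":-0.02,"rx":0,"ry":0,"rz":0,"hand":0.045},{"dx":0,"dy":0,"dz":0,"rx":0,"ry":0,"rz":0,"hand":0.045}]'
python3 - <<'E'
from h import *
plan([.4894,.0423,.18])
w=save("wrist","pics/w5.png")
E
```

```text
clock: 14.65
position: [0.4927, 0.0423, 0.1835]
ee_rot: [0.005, 0.045, 0.999, -0.0]
contact_force: [-0.1, 0.6, -0.6]
width: 0.0452
gripper_force: 0.0
t 14.65 pos [0.4927 0.0423 0.1835] yaw 174.79 tilt [ 0.0095 -0.0007] F [-0.1  0.6 -0.6] w 0.0452
shift mm [ 3.3 -0.3  3.5] | 4.8
```

View pics/w5.png

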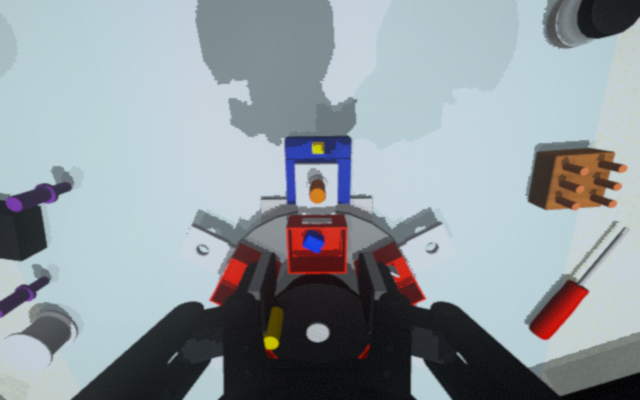

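The pin stands home in the tab (317,190), with the yellow mark at (317,148). The relay is in its bin at (313,242), and the gripper is clear.

```bash
python3 -c "
from rig import manip
print(manip.sign_off())"
```

```text
the job is handed in; nothing more can be done
None
```

The job is done and handed in at about 15 s on the robot's clock: I turned the carousel about 62° counterclockwise, the relay is still in its bin at the lock block, and the orange pin went fully home with under 9 N and was released.

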